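# Reset the lever behind the press guard

## Robot

A 6-joint arm with a two-finger parallel gripper is mounted at the origin on a cart in front of the work surface, level with it; the furniture and walls round the work are solid. World frame = base frame: x ahead of the robot, y to its left, z up, the work surface at z = 0. Lengths are in m, angles in rad, forces in N, time in s.
With the tool pointing down it reaches from about 0.3 to 0.775 m from the base axis. Payload 14.6 kg.
Tool frame: the origin (TCP) lies at the very end of the fingers, on their centre line; the grasp point (between the pads) lies 19 mm behind it (pinch_z is the distance from the TCP to the grasp point, in m); z points along the fingers, y is the direction in which the jaws open and shut (so a half turn about z gives the same grasp; the last joint's range is limited). The gripper opens to 94 mm and grips with 3 to 60 N. Pads are 16 mm wide; open, the fingers measure 119 mm over their backs; the gripper's body (75 mm by 177 mm) begins 78 mm behind the grasp point.
Start: joints at [-1.398, 0.3, 1.521, -0, 1.321, -0.067], TCP at [0.131, -0.534, 0.205] pointing down, gripper open.
Joint ranges: [-3.03, 3.03], [-0.79, 2.21], [0.23, 2.52], [-1.04, 4.18], [0, 3.07], [-2.55, 2.55]. Speed limits (rad/s): [2.22, 2.22, 2.57, 3.14, 3.14, 3.14].

## Interface

Orientations are given as [roll, pitch, yaw] about the fixed x, y, z axes, in that order (R = Rz(yaw) Ry(pitch) Rx(roll)).
In Python, from station import get_obs, camera, hand_in, pinch_z gives the robot as it stands.
- The arm moves only by the tool servo_tool, never from a script. Its argument "moves" is a list that holds one entry, the list of rows, each a list of 7 numbers: the turn, a rotation vector about the tool's x, y, z normalised to -1 to 1, where 1 is pi/2 rad, then the shift along the tool's x, y, z normalised to -1 to 1, where 1 is 500 mm, then the closure, from 0 (fully open) to 1 (shut). In form: [[[rx, ry, rz, x, y, z, hand], ...]]. A call has 1 to 12 rows; each row is the pose to reach, as a shift and turn from the pose measured when the call began, along the tool's axes at that moment; what a row does not reach only later rows make up. A row lasts 1/12 s, in which the tool goes at most 41.7 mm and 7.16 degrees, less where a joint would pass 70% of its speed; a pose out of reach is approached as far as the arm can. A call with a number of a shift or a turn outside -1 to 1 is refused whole. A call with a gripper value outside its range is refused whole. The fingers move at their own pace and stop on an object; "squeeze" is the grip in N (left out, the last holds). Time passes only in rows, so rows that repeat a pose let the fingers close. It gives the time, the measured TCP pose, the force and the opening at its end, in the units of the state.
- get_obs(): the state, without advancing time (a new reading comes with each control period).
- camera(name): name is "scene" or "top"; returns a dict with "color" (400x640x3 uint8, red, green, blue), "intrinsics" (3x3 intrinsics, pixels), "distortion" ([k1, k2, p1, p2, k3] as OpenCV has them; the pictures are not rectified), "rvec" (rotation vector, rad) and "tvec" (3), from world to camera coordinates, as OpenCV has them. Camera axes: x right, y down, z forward; pixel columns grow to the right and rows downward; lengths in m; the calibration is good to about 2 mm. A picture is of the moment at which its call begins. There is no depth.
- hand_in(): hands the job in, once; it reports no verdict.
The state is a dict: "time_s": time; "qpos": joint angles; "joint_vel": joint speeds; "tau": joint torques, N m; "ee_pos": TCP position; "eef_rot": TCP orientation; "force": force on the tool from outside, world axes, zero at the start; "moment": the same for the moment, N m; "grip_width": finger opening in m.
Only numpy, scipy, OpenCV 4.12 (cv2) and the standard library are available. Lean on these libraries where they do the work, as an engineer would, in place of code of your own. Each camera call takes 0.05 s, during which the arm holds its last target.

## Task

The guarded press on the bench has tripped. With closed fingertips only, push the shutter on top of its guard all the way back, reach down through the window and press the lever with the round ball knob all the way down, then push the shutter fully shut again. Do not touch the guard frame (box, window edges, rails), leave the lever with the flat crossbar and the things on the bench alone, and do not pinch or lift anything.

Things in the scene. Friction and masses are not known exactly. Their poses are not given: they have to be found in the camera images.
- press: Base plate of the guarded press, 290 by 240 by 12 mm, fixed to the bench. Origin: centre of its underside on the bench top (z = 0). Its x axis runs from the front of the press (towards the robot) to the back, y to its left, z up; all the press's parts keep these axes.
- guard: Grey sheet guard box over the press: 250 mm deep (x) by 210 mm wide (y) by 140 mm high, same origin and axes as the press. Its flat top plate, 5 mm thick, has its upper face at z = 140 mm and a rectangular window, 90 mm (x) by 150 mm (y), from x = -103 to -13 mm, y = -75 to 75 mm. Two steel rails run along x on the plate at y = 82 to 93 mm either side, tops 150 mm high. Must not be touched.
- window (a point): Centre of the guard's window, level with the top face of the guard's plate (x = -58, y = 0, z = 140 mm in the press's axes).
- shutter (a joint): Travel of the flat steel shutter plate that covers the window: 0 = fully shut, 0.105 m = pushed all the way back, window clear. It slides along the press's x with about 2 N friction and stays where it is left; it may stand up to 15 mm open at the start. Plate 118 by 166 mm, its upper face 144.5 mm above the bench. Near its rear edge it carries two upright black ribs, front and rear, on a low black foot.
- front_rib: Front one of the shutter's two upright ribs, 70 mm long (y), 6 mm thick, standing from 148.5 to 170.5 mm above the bench (foot top to rib top). Origin: centre of its front face, 159.5 mm high, the face that looks to the robot; pushed towards +x of the press to open the shutter. With the shutter shut this face lies at x = -23 mm of the press.
- rear_rib: Rear rib, of the same size, 24 mm over both ribs' outer faces. Origin: centre of its rear face, which is pushed towards -x of the press to shut the shutter (x = 1 mm of the press with the shutter shut, 106 mm with it open). Fingers must not press on both ribs at once (no pinching).
- ball_lever (a joint): Angle of the ball lever: 0 = fully up, 0.28 rad = stop at the bottom. Up to 0.04 at the start. Stiff hinge: about 3 N on the knob moves it, and it stays where it is left.
- ball_top (a point): Top of the ball knob, 28 mm diameter black ball at the front end of a round steel lever arm under the window, 36 mm to the left or right of the window's middle (either may be drawn) and about 5 mm in front of the window's centre line. Arm 108 mm long from a pivot behind the window, 90 mm above the bench. Up, the top is 132 mm above the bench (8 mm below the guard's upper face); fully down about 101 mm above the bench. The point turns with the lever.
- bar_lever (a joint): Angle of the other lever, 0 = up (its start); leave it alone.
- bar_top (a point): Top of the flat crossbar (14 by 40 by 14 mm, long side along y) on the end of the other lever, 72 mm to the side of the ball, top at 125 mm height.
- mould: Loose fluted cup-shaped mould, 68 mm diameter, 54 mm high, on the bench left of the press; origin centre of underside. Bystander.
- jar: Loose jar with black screw cap, 54 mm diameter, 88 mm high, right of the press; origin centre of underside. Bystander.
- cork: Loose cork, 33 mm, at the right front; bystander.

How it is judged:
On the way, in this order (a step that is already met when the one before it is completed fails the run):
1. the shutter is pushed all the way back (at least 98 mm of 105) (value of joint shutter above 0.098 m), for 0.1 s.
2. the ball lever is pressed down (at least 0.25 of 0.28 rad) through the open window (value of joint ball_lever above 0.25 rad and value of joint shutter above 0.09 m), for 0.1 s.
At the end, for the whole second after the job is handed in: The ball lever is down (over 0.25 of 0.28 rad), the shutter is shut (within 7 mm), the crossbar lever is still up (under 0.05 rad) and the mould, jar and cork are within 20 mm of where they stood (value of joint ball_lever above 0.25 rad and value of joint shutter below 0.007 m and value of joint bar_lever below 0.05 rad and distance of each of mould, jar, cork from where it was at the start of the episode below 0.02 m); the robot touches nothing.
It fails at once if the robot touches the guard frame (over 0.5 N) (contact force between any of the fingers, the arm and guard above 0.5 N).
It fails at once if the crossbar lever is pressed (over 0.05 rad) (value of joint bar_lever above 0.05 rad).
It fails at once if the shutter is pinched: fingers press on both ribs at once (contact force between the fingers and front_rib above 1 N and contact force between the fingers and rear_rib above 1 N).
It fails at once if the mould, jar or cork is lifted, knocked or pushed over 20 mm (distance of any of mould, jar, cork from where it was at the start of the episode above 0.02 m).
It also fails if it takes over 51 s, if anything falls off the work surface, if the arm or the gripper's body presses on something with over 40 N, if the wrist force passes 120 N, or if a joint passes its speed limit or range.

## Working session

There is one attempt and no reset: what is moved stays moved. The work goes in short steps, Python scripts to look and compute and a tool call to move; the robot and the scene stay as the last step left them, time stands still between calls to the robot, and variables do not carry over. Pictures are saved under pics/ and viewed, and the job is handed in when it is done.

Besides the shell and the picture viewer there is one more tool, called as name(argument=value, ...) on one line, values as JSON. servo_tool: Moves the arm, as the interface text tells. Scaled input: -1 to 1 covers 500 mm each way for a shift and pi/2 rad each way for a turn. Its arguments: {"type":"object","properties":{"moves":{"type":"array"},"squeeze":{"type":"number"}},"required":["moves"]}

```bash
mkdir -p pics; ls
python3 - <<'E'
from station import get_obs, camera, pinch_z
import cv2
o=get_obs(); print(o, pinch_z)
for n in ("scene","top"):
    c=camera(n); cv2.imwrite(f"pics/{n}0.png",c["color"][:,:,::-1]); print(n,c["intrinsics"],c["distortion"],c["rvec"],c["tvec"])
E
```

```text
pics
{'time_s': 0.0, 'qpos': array([-1.39758540e+00,  3.00464190e-01,  1.52158393e+00, -3.15257780e-05,
        1.32070729e+00, -6.65940384e-02]), 'joint_vel': array([ 0.0011497 ,  0.00101261, -0.00108787,  0.00222235,  0.00090543,
       -0.00164406]), 'tau': array([ 6.48979003e-04, -5.31810272e+01, -3.52744639e+01,  7.08483020e-02,
        2.43745081e-02, -1.17945287e-04]), 'ee_pos': array([ 0.13057846, -0.53399989,  0.20488892]), 'eef_rot': array([-3.14043044e+00, -4.69070408e-05,  2.39812758e-01]), 'force': array([0.33357078, 0.12016601, 0.21820815]), 'moment': array([-0.02112361, -0.0029483 ,  0.04511303]), 'grip_width': 0.09407492274532378} 0.0188
scene [[466.91815955   0.         325.21434453]
 [  0.         466.91815955 200.85613056]
 [  0.           0.           1.        ]] [0.02946067 0.         0.         0.         0.        ] [ 0.45395008 -2.8163578   1.07856028] [0.48129915 0.19244772 1.17445411]
top [[366.14328742   0.         325.47826464]
 [  0.         366.14328742 197.17849287]
 [  0.           0.           1.        ]] [-0.03769951  0.          0.          0.          0.        ] [ 2.1075255  -2.16198373  0.16272739] [-0.01520861  0.51014416  0.87116023]
```

View pics/scene0.png

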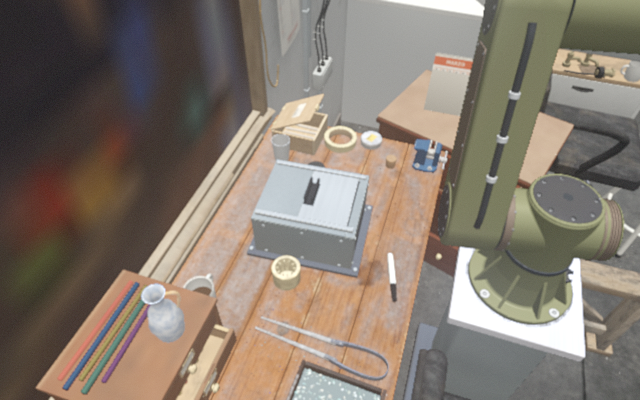

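View pics/top0.png

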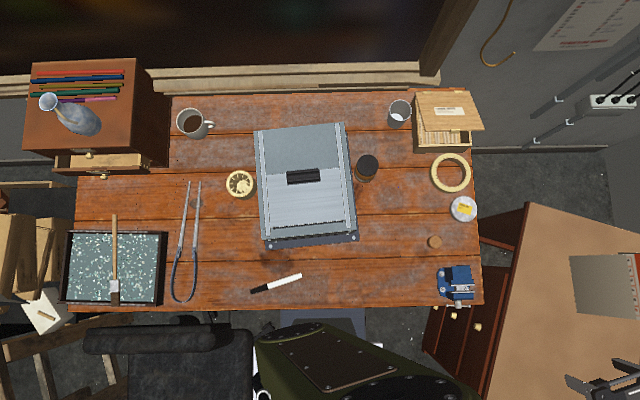

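The top view shows the press at about (305,185), the shutter rib block at (303,176), the mould at (240,183), the jar at (367,168) and the cork at (434,241). I'll zoom in on the press next.

```bash
cat > h.py <<'E'
import cv2,numpy as np
from station import get_obs,camera,hand_in
def ray(c,uv):
    uv=np.array(uv,float).reshape(-1,1,2)
    n=cv2.undistortPoints(uv,c["intrinsics"],np.array(c["distortion"]))[:,0]
    R=cv2.Rodrigues(np.array(c["rvec"]))[0]; t=np.array(c["tvec"]).ravel()
    return -R.T@t,(np.c_[n,np.ones(len(n))]@R)
def onz(c,uv,z):
    o,d=ray(c,uv); return o+d*((z-o[2])/d[:,2])[:,None]
def proj(c,P):
    return cv2.projectPoints(np.array(P,float).reshape(-1,1,3),np.array(c["rvec"]),np.array(c["tvec"]),c["intrinsics"],np.array(c["distortion"]))[0][:,0]
def crop(c,x0,y0,x1,y1,s,f):
    cv2.imwrite(f,cv2.resize(c["color"][y0:y1,x0:x1,::-1],None,fx=s,fy=s,interpolation=cv2.INTER_CUBIC))
E
python3 - <<'E'
from h import *
c=camera("top"); crop(c,240,110,370,260,4,"pics/t1.png")
c=camera("scene"); crop(c,240,150,380,275,5,"pics/s1.png")
E
```

```text
(no output)
```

View pics/t1.png

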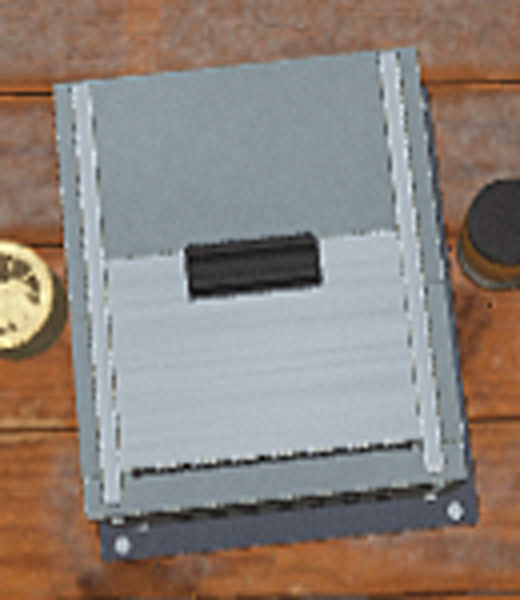

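View pics/s1.png

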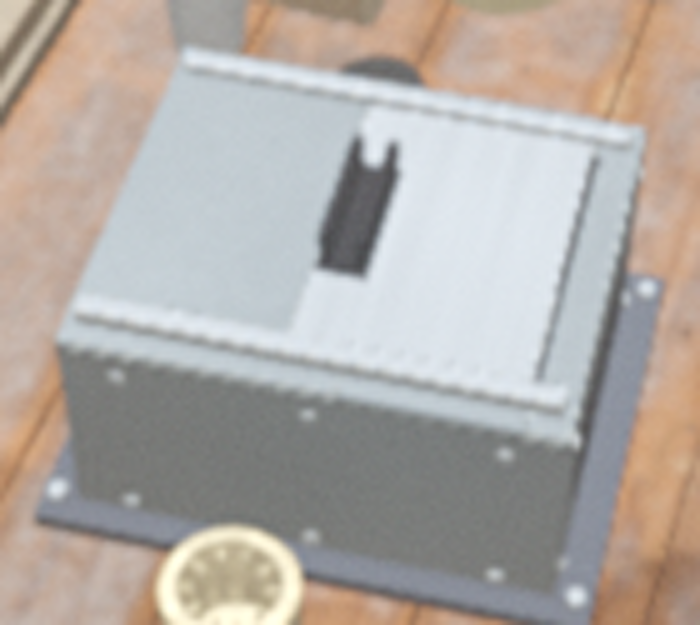

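Run:
```python
from h import *
t=camera("top"); s=camera("scene")
f=lambda a,k,o:(np.array(a,float)+.5)/k-.5+np.array(o)
# order BL(back-left),BR,FR,FL
pt=f([(55,86),(416,48),(466,480),(88,518)],4,(240,110))
ps=f([(60,343),(185,48),(643,128),(577,442)],5,(240,150))
M=np.array([[.125,.105],[.125,-.105],[-.125,-.105],[-.125,.105]])
def fit(P):
    m=P.mean(0);A=((P-m)*M).sum();B=(M[:,0]*(P-m)[:,1]-M[:,1]*(P-m)[:,0]).sum()
    return m,np.arctan2(B,A),np.hypot(A,B)/(M**2).sum()
for n,c,p in(("t",t,pt),("s",s,ps)):
    P=onz(c,p,.14)[:,:2]; print(n,fit(P)); print(P.round(4))
pr=lambda m,a,P:np.c_[np.array(P)[:,:2]@np.array([[np.cos(a),np.sin(a)],[-np.sin(a),np.cos(a)]])+m,np.array(P)[:,2]]
# stereo triangulation residual
for i in range(4):
    o1,d1=ray(t,pt[i]);o2,d2=ray(s,ps[i]);A=np.stack([d1[0],-d2[0]],1);k=np.linalg.lstsq(A,o2-o1,rcond=None)[0]
    print((o1+k[0]*d1[0]).round(4),(o2+k[1]*d2[0]).round(4))
mt=fit(onz(t,pt,.14)[:,:2]);ms=fit(onz(s,ps,.14)[:,:2])
m=(mt[0]+ms[0])/2;a=(mt[1]+ms[1])/2
R=np.array([[np.cos(a),-np.sin(a)],[np.sin(a),np.cos(a)]])
print("press",m,a)
for nm,c,uv,k,o in(("t",t,[(192,299),(321,283)],4,(240,110)),):
    P=onz(c,f(uv,k,o),.1485)[:,:2]; print("foot/rib front bottom",(P-m)@R)
    P=onz(c,f([(187,245),(318,233)],k,o),.1705)[:,:2]; print("rib rear top",(P-m)@R)
    P=onz(c,f([(107,260),(397,233)],k,o),.1445)[:,:2]; print("shutter rear edge",(P-m)@R)
    P=onz(c,f([(135,470),(415,440)],k,o),.1445)[:,:2]; print("shutter front edge",(P-m)@R)
P=onz(s,f([(540,380),(597,155)],5,(240,150)),.1445)[:,:2]; print("scene shutter front edge",(P-m)@R)
P=onz(s,f([(397,142),],5,(240,150)),.1705)[:,:2]; print("scene front rib top right",(P-m)@R)
```

```text
t (array([0.53599383, 0.01924009]), np.float64(0.07832237663202161), np.float64(0.9910539673431378))
[[ 0.6513  0.1327]
 [ 0.668  -0.0747]
 [ 0.4201 -0.0939]
 [ 0.4046  0.1129]]
s (array([0.53346401, 0.0241752 ]), np.float64(0.09306059866596257), np.float64(0.9910332800251443))
[[ 0.6468  0.139 ]
 [ 0.6666 -0.0689]
 [ 0.4211 -0.0903]
 [ 0.3993  0.1168]]
[0.6534 0.1339 0.134 ] [0.6499 0.1337 0.1327]
[ 0.6704 -0.075   0.1339] [ 0.6695 -0.0751  0.1336]
[ 0.4204 -0.0942  0.1361] [ 0.4217 -0.094   0.1362]
[0.4048 0.1137 0.1355] [0.4    0.1132 0.1352]
press [0.53472892 0.02170765] 0.08569148764899209
foot/rib front bottom [[-0.00887001  0.03320863]
 [-0.00791364 -0.03852743]]
rib rear top [[ 0.01642319  0.03108595]
 [ 0.01504896 -0.03992805]]
shutter rear edge [[ 0.01937293  0.07871614]
 [ 0.01647563 -0.08373082]]
shutter front edge [[-0.0990379   0.0734317 ]
 [-0.09966553 -0.08004432]]
scene shutter front edge [[-0.1036762   0.07831852]
 [-0.10357145 -0.0724546 ]]
scene front rib top right [[-0.00845053 -0.03174938]]
```

```bash
cat >> h.py <<'E'
from scipy.spatial.transform import Rotation as Ro
M0=np.array([0.5365,0.0195]); A0=0.082
def p2w(p,m=M0,a=A0):
    return np.array([m[0]+np.cos(a)*p[0]-np.sin(a)*p[1], m[1]+np.sin(a)*p[0]+np.cos(a)*p[1], p[2]])
def w2p(w,m=M0,a=A0):
    d=np.array(w[:2])-m; return np.array([np.cos(a)*d[0]+np.sin(a)*d[1],-np.sin(a)*d[0]+np.cos(a)*d[1],w[2]])
def plan(w,yaw=A0):
    o=get_obs(); R=Ro.from_euler('xyz',o["eef_rot"]); T=Ro.from_euler('xyz',[np.pi,0,yaw])
    sh=R.inv().apply(np.array(w)-o["ee_pos"])/.5; tu=(R.inv()*T).as_rotvec()/(np.pi/2)
    print("turn",tu.round(4),"shift",sh.round(4),"dist",np.linalg.norm(sh)*.5)
def st():
    o=get_obs(); print("t",round(o["time_s"],2),"w",o["ee_pos"].round(4),"press",w2p(o["ee_pos"]).round(4),"rot",o["eef_rot"].round(4),"F",o["force"].round(2),"g",round(o["grip_width"],4))
E
python3 -c "
from h import *
st(); plan((.30,-.26,.26)); plan(p2w((-.075,0,.22)))"
```

```text
t 0.3 w [ 0.1306 -0.5342  0.2053] press [-0.4499 -0.5186  0.2053] rot [-3.1412 -0.      0.2398] F [ 0.31 -1.07  0.28] g 0.0938
turn [-0.0002  0.      0.1005] shift [ 0.4593 -0.4523 -0.1093] dist 0.3269058977552468
turn [-0.0002  0.      0.1005] shift [ 0.9034 -0.9065 -0.0291] dist 0.6400598756007452
```

servo_tool(moves=[[[0,0,0,0,0,-0.08,1],[0,0,0.1,0.1,-0.1,-0.1,1],[0,0,0.1,0.45,-0.45,-0.1,1],[0,0,0.1,0.45,-0.45,-0.1,1],[0,0,0.1,0.45,-0.45,-0.1,1],[0,0,0.1,0.45,-0.45,-0.1,1],[0,0,0.1,0.45,-0.45,-0.1,1],[0,0,0.1,0.45,-0.45,-0.1,1],[0,0,0.1,0.45,-0.45,-0.1,1],[0,0,0.1,0.45,-0.45,-0.1,1]]], squeeze=10)

```text
time_s: 1.13
ee_pos: [0.2974, -0.2591, 0.2558]
eef_rot: [3.142, -0.001, 0.087]
force: [-0.4, -0.7, -0.9]
grip_width: 0.031
```

```bash
python3 -c "
from h import *
st(); plan(p2w((-.075,0,.22)))"
```

```text
t 1.13 w [ 0.2974 -0.2591  0.2558] press [-0.2611 -0.2581  0.2558] rot [ 3.1415e+00 -1.1000e-03  8.6500e-02] F [-0.37 -0.71 -0.9 ] g 0.031
turn [ 0.     -0.0007  0.0029] shift [ 0.3745 -0.5144  0.072 ] dist 0.3201733193855435
```

servo_tool(moves=[[[0,0,0.003,0.37,-0.515,0.07,1],[0,0,0.003,0.37,-0.515,0.07,1],[0,0,0.003,0.37,-0.515,0.07,1],[0,0,0.003,0.37,-0.515,0.07,1],[0,0,0.003,0.37,-0.515,0.07,1],[0,0,0.003,0.37,-0.515,0.07,1],[0,0,0.003,0.37,-0.515,0.07,1],[0,0,0.003,0.37,-0.515,0.07,1],[0,0,0.003,0.37,-0.515,0.07,1],[0,0,0.003,0.37,-0.515,0.07,1],[0,0,0.003,0.37,-0.515,0.07,1]]])

```text
time_s: 2.05
ee_pos: [0.4593, 0.0128, 0.2209]
eef_rot: [3.141, -0.001, 0.082]
force: [-0.3, -0.3, -0.3]
grip_width: 0.0007
```

Run:
```python
from h import *
st(); plan(p2w((-.045,0,.157)))
c=camera("top"); crop(c,220,90,420,280,3,"pics/t2.png"); print(proj(c,[get_obs()["ee_pos"]]))
c=camera("scene"); crop(c,240,100,400,220,5,"pics/s2.png");print(proj(c,[get_obs()["ee_pos"]]))
```

```text
t 2.05 w [0.4593 0.0128 0.2209] press [-0.0775 -0.0004  0.2209] rot [ 3.1415e+00 -6.0000e-04  8.1800e-02] F [-0.34 -0.34 -0.31] g 0.0007
turn [ 0.0001 -0.0004 -0.0001] shift [ 0.0649 -0.0008  0.1278] dist 0.07167796449011803
[[304.75098905 208.32079143]]
[[344.51905763 176.34417677]]
```

View pics/t2.png

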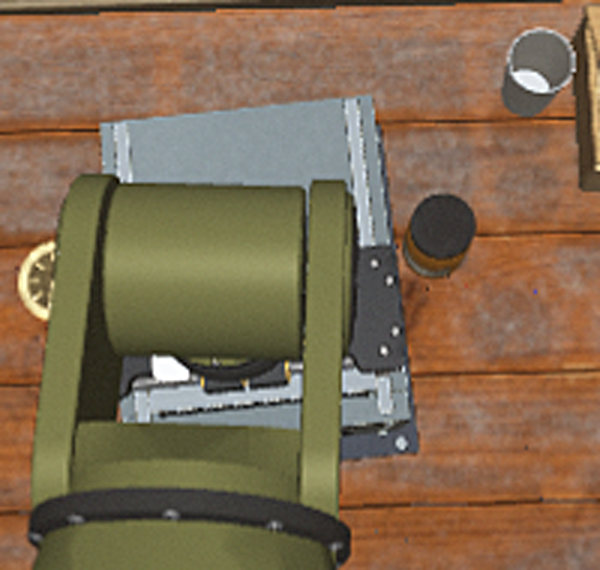

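View pics/s2.png

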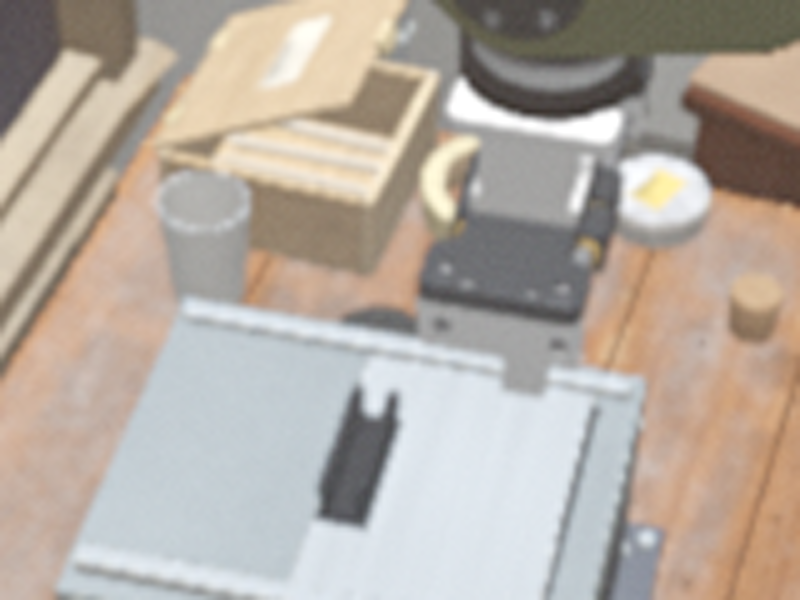

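The scene view shows the closed fingertip's end at about (345,178), against a predicted (344.5,176.3), so the calibration is usable. Next I lower in front of the front rib.

servo_tool(moves=[[[0,0,0,0.06,0,0.06,1],[0,0,0,0.065,0,0.1,1],[0,0,0,0.065,0,0.128,1],[0,0,0,0.065,0,0.128,1],[0,0,0,0.065,0,0.128,1]]])

```text
time_s: 2.57
ee_pos: [0.4915, 0.0141, 0.1576]
eef_rot: [3.141, -0.001, 0.079]
force: [0.8, 0.2, 0.9]
grip_width: 0.0007
```

Run:
```python
from h import *
st()
c=camera("scene"); crop(c,260,150,380,240,6,"pics/s3.png");print(proj(c,[get_obs()["ee_pos"]]))
```

```text
t 2.57 w [0.4915 0.0141 0.1576] press [-0.0453 -0.0017  0.1576] rot [ 3.1414e+00 -1.0000e-03  7.9100e-02] F [0.78 0.18 0.9 ] g 0.0007
[[330.14753262 191.90235158]]
```

View pics/s3.png

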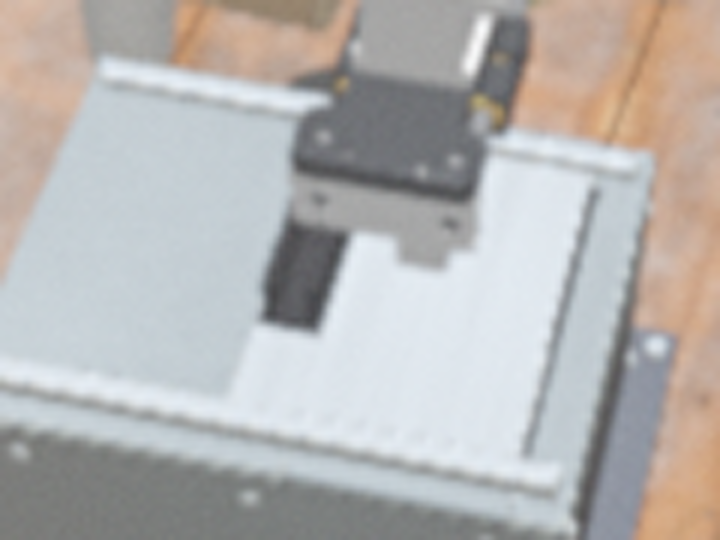

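The fingertip stands ahead of the front rib with clear space: the tip is at crop (421,262) and the rib at (345,240). Now I push it back.

servo_tool(moves=[[[0,0,0.0,0.03,0,0,1],[0,0,0,0.06,0,0,1],[0,0,0,0.08,0,0,1],[0,0,0,0.1,0,0,1],[0,0,0,0.12,0,0,1],[0,0,0,0.14,0,0,1],[0,0,0,0.16,0,0,1],[0,0,0,0.18,0,0,1],[0,0,0,0.2,0,0,1],[0,0,0,0.21,0,0,1],[0,0,0,0.22,0,0,1],[0,0,0,0.22,0,0,1]]])

```text
time_s: 3.62
ee_pos: [0.6022, 0.0228, 0.1595]
eef_rot: [3.141, -0.004, 0.079]
force: [0.0, 0.6, -0.3]
grip_width: 0.0004
```

Run:
```python
from h import *
st()
c=camera("scene"); crop(c,240,140,380,240,5,"pics/s4.png")
c=camera("top"); crop(c,220,90,380,260,4,"pics/t4.png")
```

```text
t 3.62 w [0.6022 0.0228 0.1595] press [ 0.0658 -0.0021  0.1595] rot [ 3.1411 -0.004   0.0791] F [ 0.    0.58 -0.26] g 0.0004
```

View pics/s4.png

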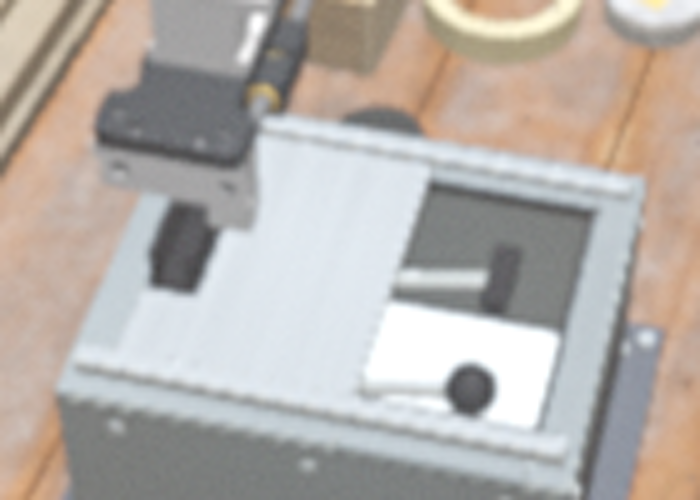

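View pics/t4.png

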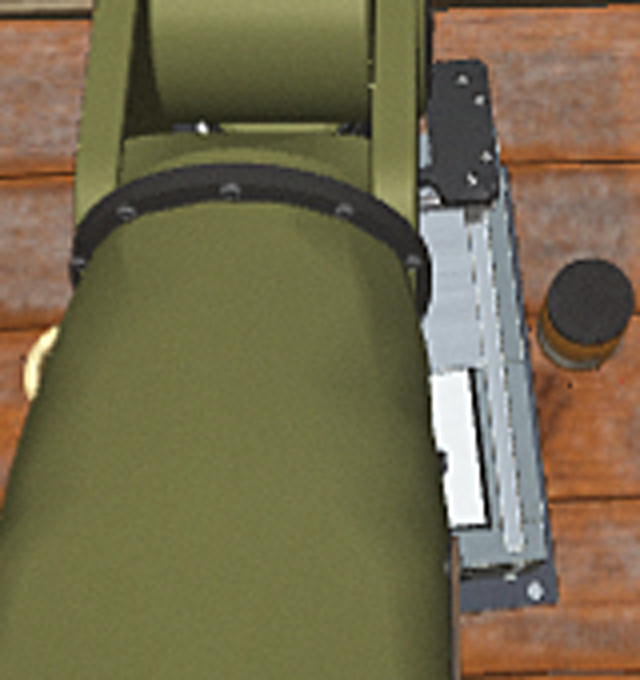

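The ball lever is on the left, with the ball at crop (470,388), and the crossbar is on the right at (505,275). The shutter is about 97 mm open, so I push it on to its stop.

servo_tool(moves=[[[0,0,0,0.004,0,0,1],[0,0,0,0.007,0,0,1],[0,0,0,0.01,0,0,1],[0,0,0,0.013,0,0,1],[0,0,0,0.016,0,0,1],[0,0,0,0.016,0,0,1]]])

```text
time_s: 4.22
ee_pos: [0.609, 0.0234, 0.1592]
eef_rot: [3.141, -0.001, 0.079]
force: [-9.5, -0.7, 4.6]
grip_width: 0.0005
```

Run:
```python
from h import *
st()
```

```text
t 4.22 w [0.609  0.0234 0.1592] press [ 0.0726 -0.002   0.1592] rot [ 3.1412e+00 -1.3000e-03  7.9100e-02] F [-9.52 -0.69  4.55] g 0.0005
```

9.5 N against it shows it's at the stop. I hold a moment, back off and rise, then measure the ball.

servo_tool(moves=[[[0,0,0,0.002,0,0,1],[0,0,0,-0.02,0,0,1],[0,0,0,-0.04,0,0,1],[0,0,0,-0.05,0,-0.06,1],[0,0,0,-0.05,0,-0.1,1],[0,0,0,-0.05,0,-0.1,1],[0,0,0,-0.05,0,-0.1,1]]])

```text
time_s: 4.8
ee_pos: [0.5846, 0.0215, 0.21]
eef_rot: [3.141, -0.004, 0.079]
force: [0.3, 1.0, -0.6]
grip_width: 0.0003
```

```bash
sed -i 's/M0=np.array(\[0.5365,0.0195\])/M0=np.array([0.5352,0.0205])/' h.py
python3 - <<'E'
from h import *
st()
c=camera("scene"); crop(c,260,150,380,240,6,"pics/s5.png")
g=c["color"][190:250,300:360].astype(int)
m=(g.max(2)<75).astype(np.uint8)
n,l,s,ce=cv2.connectedComponentsWithStats(m)
for i in range(1,n):
    if s[i,4]>20: 
        uv=ce[i]+[300,190]; print(uv,s[i],[w2p(onz(c,[uv],z)[0]).round(4) for z in(.112,.118)])
print(proj(c,[p2w((-.063,.036,.118)),p2w((-.103,.075,.14)),p2w((-.103,-.075,.14))]))
plan(p2w((-.063,.036,.16)))
E
```

```text
t 4.8 w [0.5846 0.0215 0.21  ] press [ 0.0493 -0.0031  0.21  ] rot [ 3.141  -0.0037  0.0792] F [ 0.31  0.97 -0.59] g 0.0003
[[333.90416069 215.78172165]
 [347.28434598 225.34205562]
 [358.85032129 180.8554023 ]]
turn [ 0.0003 -0.0009 -0.0018] shift [-0.224  -0.0774  0.0971] dist 0.12805608960230497
```

View pics/s5.png

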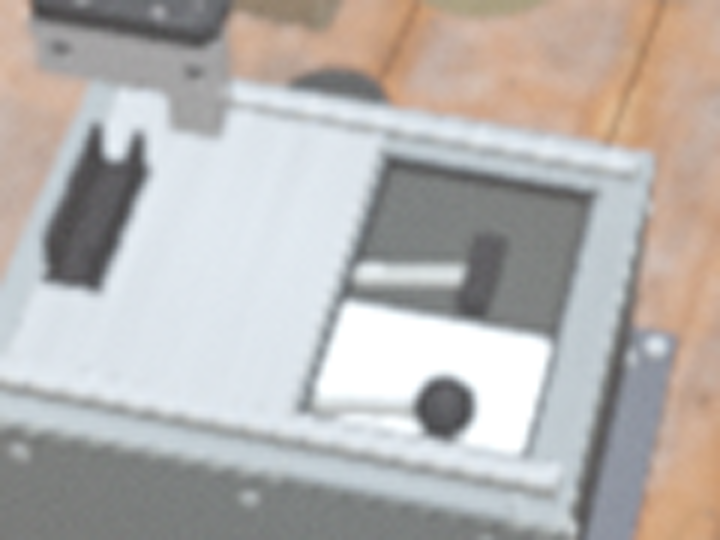

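servo_tool(moves=[[[0,0,0,-0.06,-0.02,0,1],[0,0,0,-0.14,-0.05,0,1],[0,0,0,-0.22,-0.08,0.02,1],[0,0,0,-0.224,-0.081,0.06,1],[0,0,0,-0.224,-0.081,0.09,1],[0,0,0,-0.224,-0.081,0.09,1],[0,0,0,-0.224,-0.081,0.09,1]]])

```text
time_s: 5.43
ee_pos: [0.469, 0.053, 0.1628]
eef_rot: [3.141, 0.001, 0.079]
force: [1.0, 0.1, 0.1]
grip_width: 0.0005
```

Run:
```python
from h import *
st(); plan(p2w((-.064,.037,.099)))
c=camera("scene"); crop(c,260,150,380,240,6,"pics/s6.png"); print(proj(c,[get_obs()["ee_pos"]]))
```

```text
t 5.43 w [0.469  0.053  0.1628] press [-0.0633  0.0378  0.1628] rot [3.1413e+00 8.0000e-04 7.9200e-02] F [1.01 0.14 0.13] g 0.0005
turn [ 0.0002  0.0005 -0.0018] shift [-0.0013  0.0016  0.1276] dist 0.06378736191419655
[[334.30632053 203.99167806]]
```

View pics/s6.png

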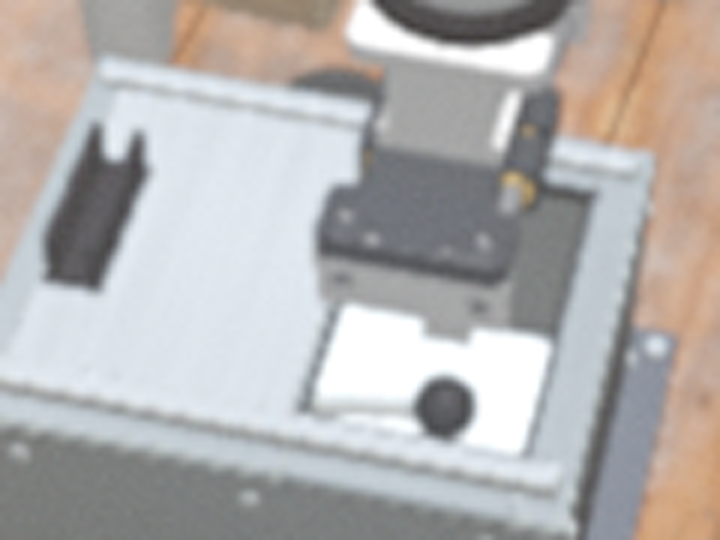

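The tip is lined up in x with the ball (446 against 444 px). The ball sits slightly towards +y, so I shift 2 mm left and press down.

servo_tool(moves=[[[0,0,0,0,-0.005,0.025,1],[0,0,0,0,-0.005,0.045,1],[0,0,0,0,-0.005,0.06,1],[0,0,0,0,-0.005,0.075,1],[0,0,0,0,-0.005,0.09,1],[0,0,0,0,-0.005,0.105,1],[0,0,0,0,-0.005,0.115,1],[0,0,0,0,-0.005,0.12,1],[0,0,0,0,-0.005,0.12,1]]])

```text
time_s: 6.23
ee_pos: [0.4693, 0.0554, 0.103]
eef_rot: [3.141, -0.0, 0.079]
force: [-0.1, -0.6, 0.3]
grip_width: 0.0006
```

Run:
```python
from h import *
st()
c=camera("scene"); crop(c,260,150,380,240,6,"pics/s7.png")
```

```text
t 6.23 w [0.4693 0.0554 0.103 ] press [-0.0628  0.0402  0.103 ] rot [ 3.1412e+00 -2.0000e-04  7.9100e-02] F [-0.08 -0.6   0.35] g 0.0006
```

View pics/s7.png

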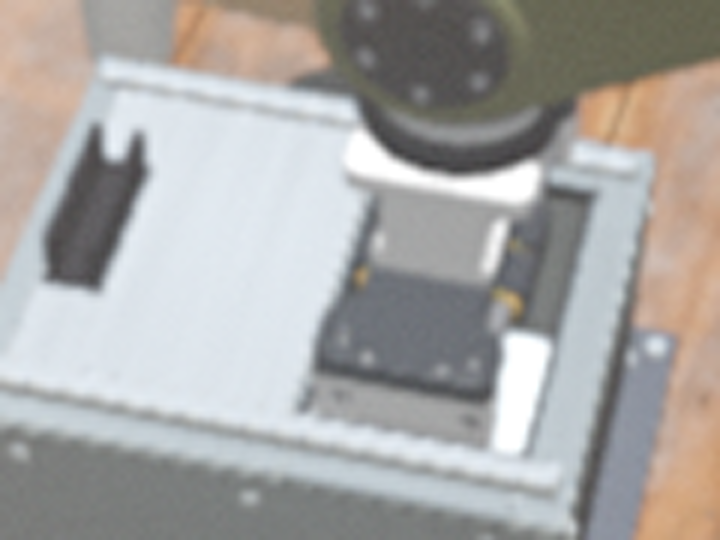

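Run:
```python
from h import *
c=camera("scene")
# s6 block bottom corners; intersect with planes press y
for cr in [(322,300),(512,318)]:
    uv=[(cr[0]+.5)/6-.5+260,(cr[1]+.5)/6-.5+150]; o,d=ray(c,uv)
    op=w2p(o); q=w2p(o+d[0])
    dd=q-op
    for y in(.05,.07,.09,.126): print(y,(op+dd*((y-op[1])/dd[1])).round(4))
# expected ball location in this view for down state
st()
```

```text
0.05 [-0.0143  0.05    0.1792]
0.07 [-0.0193  0.07    0.2022]
0.09 [-0.0244  0.09    0.2252]
0.126 [-0.0334  0.126   0.2666]
0.05 [-0.0896  0.05    0.1895]
0.07 [-0.0925  0.07    0.2122]
0.09 [-0.0954  0.09    0.2349]
0.126 [-0.1006  0.126   0.2758]
t 6.33 w [0.4697 0.0554 0.1036] press [-0.0625  0.0401  0.1036] rot [ 3.1411e+00 -1.2000e-03  7.9100e-02] F [ 0.1   0.66 -0.56] g 0.0006
```

The block in that view is the gripper body about 100 mm above the tip, so clearance is fine. Pressing on to the lever's stop.

servo_tool(moves=[[[0,0,0,0,0,0.004,1],[0,0,0,0,0,0.007,1],[0,0,0,0,0,0.009,1],[0,0,0,0,0,0.01,1]]])

```text
time_s: 6.67
ee_pos: [0.4702, 0.0553, 0.0997]
eef_rot: [3.141, -0.003, 0.079]
force: [-6.5, -1.7, 19.5]
grip_width: 0.0003
```

19.5 N at z = 99.7 mm shows the lever is at its stop. Now straight up.

servo_tool(moves=[[[0,0,0,0,0,0.001,1],[0,0,0,0,0,-0.02,1],[0,0,0,0,0,-0.08,1],[0,0,0,0,0,-0.16,1],[0,0,0,0,0,-0.24,1],[0,0,0,0.05,0.03,-0.24,1],[0,0,0,0.13,0.075,-0.24,1],[0,0,0,0.21,0.075,-0.24,1],[0,0,0,0.28,0.075,-0.24,1],[0,0,0,0.28,0.075,-0.24,1]]])

```text
time_s: 7.5
ee_pos: [0.6162, 0.0288, 0.2176]
eef_rot: [3.141, -0.001, 0.078]
force: [-1.2, 0.1, -1.2]
grip_width: 0.0004
```

Run:
```python
from h import *
st(); plan(p2w((.132,0,.22))); plan(p2w((.132,0,.159)))
c=camera("scene"); crop(c,260,150,380,240,6,"pics/s8.png")
for a in(0,.25,.28):
    # ball centre about pivot
    px=-.063+.108*np.cos(.26); r=np.array([-.063-px,.118-.090]); L=np.hypot(*r); th=np.arctan2(r[1],-r[0])-a
    print(a,proj(c,[p2w((px-L*np.cos(th),.036,.09+L*np.sin(th)))]))
```

```text
t 7.5 w [0.6162 0.0288 0.2176] press [0.0814 0.0017 0.2176] rot [ 3.1412e+00 -5.0000e-04  7.8400e-02] F [-1.23  0.12 -1.23] g 0.0004
turn [ 0.0002 -0.0003 -0.0023] shift [ 0.1011  0.003  -0.0047] dist 0.05064182215918303
turn [ 0.0002 -0.0003 -0.0023] shift [0.1011 0.0029 0.1173] dist 0.07743870043877411
0 [[333.90416069 215.78172165]]
0.25 [[334.98097388 222.94056257]]
0.28 [[334.93054246 223.75899371]]
```

View pics/s8.png

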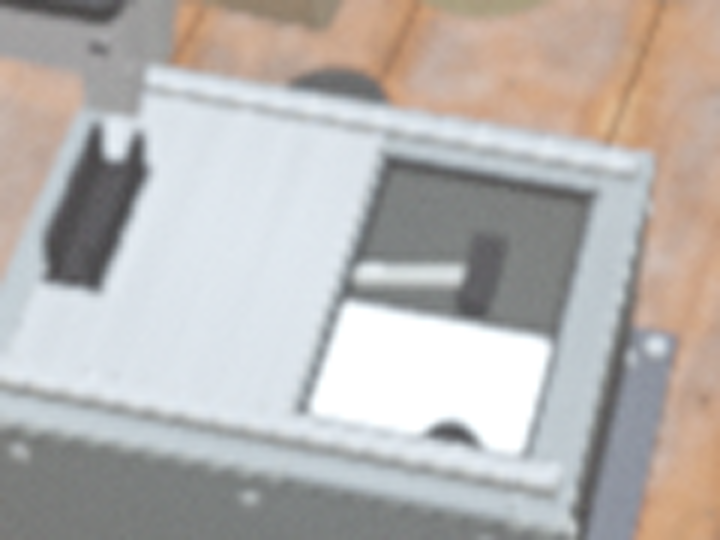

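The ball is down: its top edge moved from crop y≈375 to 420. The crossbar hasn't moved. Next I go behind the rear rib.

servo_tool(moves=[[[0,0,0,0.06,0,0,1],[0,0,0,0.103,0.003,0,1],[0,0,0,0.103,0.003,0,1],[0,0,0,0.103,0.003,0.05,1],[0,0,0,0.103,0.003,0.09,1],[0,0,0,0.103,0.003,0.117,1],[0,0,0,0.103,0.003,0.117,1]]])

```text
time_s: 8.13
ee_pos: [0.6634, 0.0315, 0.1573]
eef_rot: [3.141, 0.004, 0.079]
force: [-0.5, -0.2, -0.3]
grip_width: 0.0005
```

Run:
```python
from h import *
st(); plan(p2w((.015,0,.159))); plan(p2w((.008,0,.159)))
c=camera("scene"); crop(c,230,120,350,210,6,"pics/s9.png")
```

```text
t 8.13 w [0.6634 0.0315 0.1573] press [0.1287 0.0005 0.1573] rot [3.1415 0.004  0.079 ] F [-0.5  -0.24 -0.33] g 0.0005
turn [ 0.0001  0.0026 -0.0019] shift [-0.2274  0.0017 -0.0025] dist 0.11373014336649716
turn [ 0.0001  0.0026 -0.0019] shift [-0.2414  0.0017 -0.0025] dist 0.12072933224303702
```

View pics/s9.png

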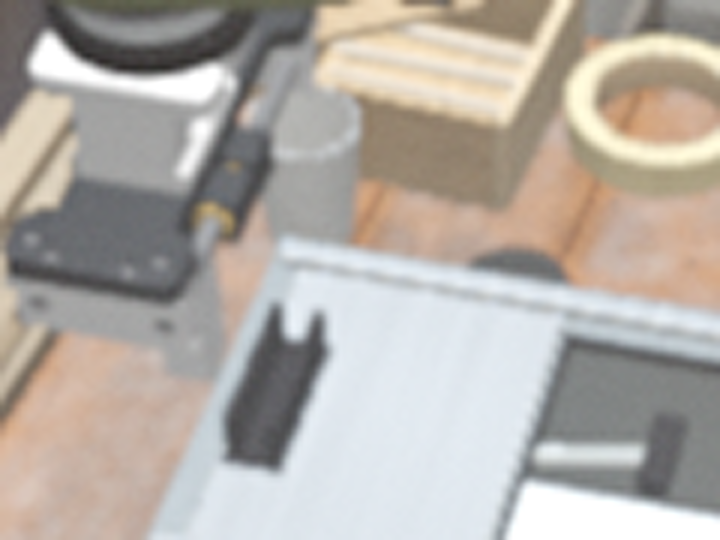

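The finger is behind the rear rib, with the tip at crop (195,365) and the rib at (255,400). Pushing the shutter shut.

servo_tool(moves=[[[0,0,0,-0.025,0,0,1],[0,0,0,-0.045,0,0,1],[0,0,0,-0.065,0,0,1],[0,0,0,-0.085,0,0,1],[0,0,0,-0.105,0,0,1],[0,0,0,-0.125,0,0,1],[0,0,0,-0.145,0,0,1],[0,0,0,-0.165,0,0,1],[0,0,0,-0.185,0,0,1],[0,0,0,-0.205,0,0,1],[0,0,0,-0.22,0,0,1],[0,0,0,-0.228,0,0,1]]])

```text
time_s: 9.18
ee_pos: [0.5504, 0.0225, 0.1614]
eef_rot: [3.141, -0.001, 0.079]
force: [2.5, -0.2, 1.5]
grip_width: 0.0005
```

servo_tool(moves=[[[0,0,0,0.0,0,0,1]]])

```text
time_s: 9.27
ee_pos: [0.55, 0.0224, 0.1624]
eef_rot: [3.141, -0.003, 0.079]
force: [-0.4, 0.3, -0.0]
grip_width: 0.0005
```

Run:
```python
from h import *
st()
```

```text
t 9.27 w [0.55   0.0224 0.1624] press [0.0149 0.0007 0.1624] rot [ 3.1408e+00 -2.5000e-03  7.9000e-02] F [-0.45  0.35 -0.01] g 0.0005
```

Estimated 6 mm still to go, so I continue to the stop.

servo_tool(moves=[[[0,0,0,-0.005,0,0.004,1],[0,0,0,-0.008,0,0.004,1],[0,0,0,-0.011,0,0.004,1],[0,0,0,-0.013,0,0.004,1],[0,0,0,-0.014,0,0.004,1]]])

```text
time_s: 9.68
ee_pos: [0.5465, 0.0222, 0.1612]
eef_rot: [3.141, -0.012, 0.079]
force: [29.2, 2.3, -9.9]
grip_width: 0.0003
```

29 N: it's at the shut stop. I back off, rise and check.

servo_tool(moves=[[[0,0,0,0.01,0,0,1],[0,0,0,0.04,0,0,1],[0,0,0,0.05,0,-0.04,1],[0,0,0,0.05,0,-0.12,1],[0,0,0,0.05,0,-0.18,1],[0,0,0,0.1,0.1,-0.2,1],[0,0,0,0.1,0.2,-0.2,1],[0,0,0,0.1,0.28,-0.2,1],[0,0,0,0.1,0.36,-0.2,1],[0,0,0,0.1,0.4,-0.2,1],[0,0,0,0.1,0.4,-0.2,1],[0,0,0,0.1,0.4,-0.2,1]]])

```text
time_s: 10.68
ee_pos: [0.6105, -0.1749, 0.261]
eef_rot: [3.141, -0.01, 0.076]
force: [0.3, 1.3, -0.7]
grip_width: 0.0007
```

Run:
```python
from h import *
st()
c=camera("scene"); crop(c,240,120,400,300,4,"pics/s10.png")
c=camera("top"); crop(c,215,110,455,280,3,"pics/t10.png")
```

```text
t 10.68 w [ 0.6105 -0.1749  0.261 ] press [ 0.0591 -0.201   0.261 ] rot [ 3.1415 -0.0105  0.076 ] F [ 0.31  1.34 -0.68] g 0.0007
```

View pics/s10.png

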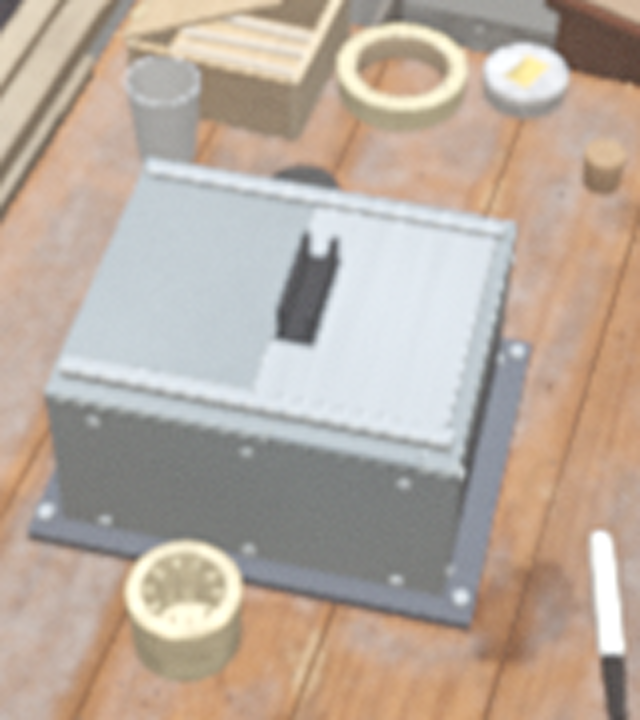

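View pics/t10.png

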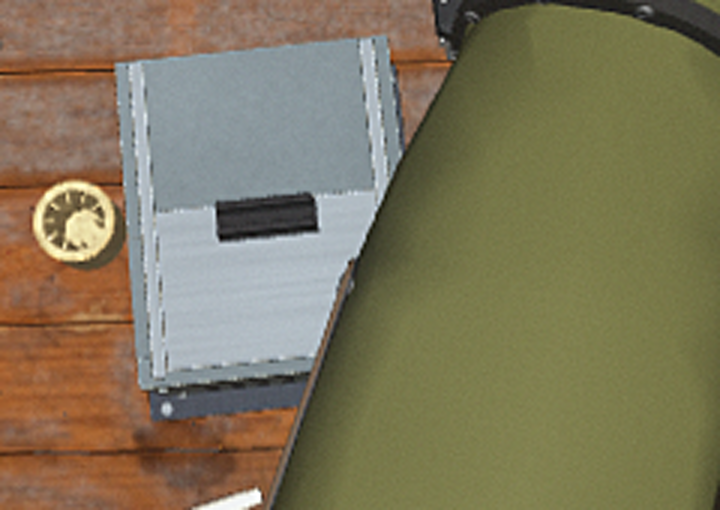

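The shutter is shut: there is no gap at the front edge, and the rib block is at top-crop (267,216), further forward than at the start. The bystanders in view look unmoved, and the arm is clear. Handing in.

```bash
python3 -c "
from h import *
print(hand_in()); st()"
```

```text
the job is handed in; nothing more can be done
None
the job is handed in; nothing more can be done
```

I opened the shutter, pressed the ball lever down, shut the shutter again and handed the job in at about 11 s of the 51 s allowed. All of it was done with closed fingertips. No verdict is reported, so the points below are my own readings.

- **Shutter open:** I pushed the front rib back until 9.5 N built up against the stop. The finger position put the shutter at about 105 mm.
- **Ball lever:** It was the left-hand lever. I pressed it through the window until 19.5 N built up at a fingertip height of 99.7 mm. The picture afterwards showed the ball down and the crossbar not moved.
- **Shutter shut:** I pushed the rear rib forward until 29 N built up at the shut stop. The last pictures show no gap at the front edge of the window.
- **Bystanders:** The mould and cork look unmoved in the last scene picture. The jar is mostly hidden there, with only its cap visible and apparently in place. I did not measure any of the three.
- **Guard frame:** No force readings suggested contact with the guard, but I only had readings at the end of each move.
- **Arm at hand-in:** It was clear of everything, with the fingertips 26 cm above the bench.

**Disagreements:** The two cameras differed by about 5 mm in the press's sideways position. I combined them, and corrected the front-to-back position by 1.3 mm from where the shutter met its open stop. The lever's final angle could not be seen once the shutter was shut; it rests on the force reading and the picture taken before closing.

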